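# Show the buckle frame to the inspection camera

### The job

Push the light slide on the inspection stand all the way to its end stop at full, then take the brass buckle frame, the piece with the open window, out of the grooved wooden rest and hold it up to the camera: its middle on the lens axis 10 cm in front of the ring light, right way up as the tilted camera sees it, with its flat face square to the lens. Finish there, still holding it steady in the air. Keep clear of the camera so that its setting is not disturbed, and leave the other two pieces, the hammer and the steel block where they are.

Things in the scene. Friction and masses are not known exactly. Their poses are not given: they have to be found in the camera images.
- buckle: the buckle frame: upright rectangular brass frame with an open window and a cross bar low in it; 6 mm thick (x), 38 mm wide (y), 60 mm tall (z up), 60 to 105 g. Its two long outer edges, 38 mm apart, are plain and parallel. Origin: middle of the bottom edge. Stands loose in the rest's groove, y along the groove, bottom 16 mm and top 76 mm above the bench. The other two brass pieces have no window
- buckle_center (a point): the middle of the buckle frame (30 mm above its bottom edge, half way through its width and thickness); turns with the frame
- plaque: bystander: plain solid rectangular brass plate, 6 x 38 x 50 mm tall, standing in the same groove; origin: middle of its bottom edge
- arch_plate: bystander: solid brass plate with a rounded top and a small wire loop on it, 6 x 38 x 56 mm tall (66 with the loop), standing in the same groove; origin: middle of its bottom edge
- rest: wooden batten fixed to the bench, 64 (x) x 280 (y) x 30 mm high, with a lengthwise groove along y in the middle of its top, 8 mm wide, 14 mm deep. The three brass pieces stand in the groove in any order, about 90 mm from centre to centre (at least 44 mm clear between them). Origin: centre of the underside
- station: inspection stand fixed to the bench: grey plate 180 (x) x 300 (y) x 12 mm; at x +65, y -75 mm a 25 mm column, 370 mm high, carries the camera; at x -15, y +100 mm a black control panel, 130 x 64 mm, top 42 mm above the bench, bears the light slide. Its x points away from the robot, towards the column side; origin: centre of the underside
- light_slide (a joint): light slide (dimmer) on the black panel: metres from the low end (0, nearest the robot) to the end stop at full (0.060, farthest, towards the stand's +x). It starts anywhere in 0 to 0.025, moves along the stand's x, needs about 2 N and stays where it is left
- light_cap (a point): top centre of the light slide's grey cap, which moves with the slide; 67 mm above the bench. The cap is 14 mm long in the sliding direction, 26 mm across and 21 mm high, and starts 4 mm above the panel
- camera_head: camera on the column: 44 mm square aluminium body, lens, black 72 mm ring light at its front. It looks along its own -x, 0.35 rad (20 degrees) below level, towards the robot; its z is up in the picture and leans 0.35 rad from vertical towards the robot. Its clamped height differs each time. Origin: on the lens axis, 85 mm behind the ring light's front face
- focus_point (a point): point on the lens axis 100 mm in front of the ring light's front face, where the camera is in focus, 180 to 235 mm above the bench; axes as the camera's (x along the lens axis away from the scene, z upward in the picture)
- hammer: bystander: hammer, 240 mm long, lying on the bench; origin: its underside, near the middle
- bench_block: bystander: steel block 70 x 70 x 22 mm lying on the bench; origin: centre of the underside
There are look-alikes about, which are no part of the job. What is shaped like the buckle but green or pink is not meant.

How it is judged:
On the way, in this order (a step that is already met when the one before it is completed fails the run):
1. the light slide is at its end stop at full (value of joint light_slide above 0.056 m), for 0.2 s.
2. the buckle frame is lifted clear of the rest in the fingers (height (world z) of buckle_center above 0.1 m and contact force between the fingers and buckle above 0.5 N), for 0.2 s.
At the end, for the whole second after the job is handed in: Frame held steady in the fingers, nothing else touching it; its middle within 15 mm of the focus point, face and height within 0.17 rad of square and upright to the camera, right way up; light slide within 4 mm of full; the four bystanders within 20 mm of their start, plates upright (value of joint light_slide above 0.056 m and distance between buckle_center and focus_point below 0.015 m and angle between the x axis of buckle and the x axis of camera_head, either way round below 0.17 rad and angle between the z axis of buckle and the z axis of camera_head, either way round below 0.17 rad and angle between buckle's own z axis and vertical below 0.7 rad and height (world z) of buckle_center above 0.14 m and contact force between the fingers and buckle above 0.5 N and contact force between buckle and camera_head below 0.1 N and contact force between buckle and station below 0.1 N and contact force between buckle and rest below 0.1 N and linear speed of buckle below 0.02 m/s and angular speed of buckle below 0.15 rad/s and distance of each of plaque, arch_plate, hammer, bench_block from where it was at the start of the episode below 0.02 m and angle between each of plaque, arch_plate's own z axis and vertical below 0.3 rad); the arm keeps its last pose, push and grip.
It fails at once if the robot or the frame bumps the camera, or its setting is shifted (contact force between any of the arm, the fingers, buckle and camera_head above 3 N or distance of focus_point from where it was at the start of the episode above 0.005 m).
It fails at once if another piece, the hammer or the block is moved away (distance of any of plaque, arch_plate, hammer, bench_block from where it was at the start of the episode above 0.03 m).
It also fails if it takes over 58 s, if anything falls off the work surface, if the arm or the gripper's body presses on something with over 40 N, if the wrist force passes 120 N, or if a joint passes its speed limit or range.

### The arm

A 6-joint arm with a two-finger parallel gripper is mounted at the origin on the work surface. World frame = base frame: x ahead of the robot, y to its left, z up, the work surface at z = 0. Lengths are in m, angles in rad, forces in N, time in s.
With the tool pointing down it reaches from about 0.4 to 0.825 m from the base axis. Payload 7 kg.
Tool frame: the origin (TCP) lies midway between the tips of the shut fingers; the grasp point (between the pads) lies 19 mm behind it; z points along the fingers, x is the direction in which the jaws open and shut, and the axes are right-handed (so a half turn about z gives the same grasp; the last joint's range is limited). The gripper opens to 88 mm and grips with 3 to 60 N. Pads are 19 mm wide; open, the fingers measure 130 mm over their backs; the gripper's body (78 mm by 193 mm) begins 47 mm behind the grasp point.
Start: joints at [-0.9, 0.359, 0.012, 0, -1.224, -0.288], TCP at [0.252, -0.626, 0.227] pointing down, gripper open.
Joint ranges: [-3.07, 3.07], [-1.43, 2.12], [-1.02, 1.25], [-3.03, 1.67], [-3.05, -0], [-3.03, 3.03]. Speed limits (rad/s): [2.39, 2.39, 3.01, 3.14, 3.14, 3.14].

### API

Orientations are given as [roll, pitch, yaw] about the fixed x, y, z axes, in that order (R = Rz(yaw) Ry(pitch) Rx(roll)).
In Python, from station import arm, grab_frame, camera_params gives the robot as it stands.
- The arm moves only by the shell command python3 -m handwheel 'ROWS' [FORCE]. ROWS is JSON, a list that holds one entry, the list of rows, each a list of 5 numbers: the finger opening in m, from 0 to 0.0876, then the shift along the tool's x, y, z in m, then the turn about the tool's z in degrees. A call has 1 to 20 rows; each row is the pose to reach, as a shift and turn from the pose measured when the call began, along the tool's axes at that moment; what a row does not reach only later rows make up. A row lasts 1/12 s, in which the tool goes at most 41.7 mm and 7.16 degrees, less where a joint would pass 70% of its speed; a pose out of reach is approached as far as the arm can. A call with a gripper value outside its range is refused whole. The fingers move at their own pace and stop on an object; FORCE is the grip in N (left out, the last holds). Time passes only in rows, so rows that repeat a pose let the fingers close. It gives the time, the measured TCP pose, the force and the opening at its end, in the units of the state.
- arm.get_state(): the state, without advancing time (a new reading comes with each control period).
- grab_frame(name): name is "side" or "top"; returns the picture (420x560x3 uint8, blue, green, red); there is no depth.
- camera_params(name): a dict with "intrinsics" (3x3 intrinsics, pixels), "R" (3x3) and "t" (3): a world point X has camera coordinates R X + t. Camera axes: x right, y down, z forward; pixel columns grow to the right and rows downward; lengths in m; the calibration is good to about 2 mm. A picture is of the moment at which its call begins. camera_params takes no time and is no camera call.
- arm.job_done(): hands the job in, once; it reports no verdict.
The state is a dict: "t": time; "q": joint angles; "qd": joint speeds; "joint_efforts": joint torques, N m; "eef_pos": TCP position; "ee_rot": TCP orientation; "force": force on the tool from outside, world axes, zero at the start; "moment": the same for the moment, N m; "width": finger opening in m.
Only numpy, scipy, OpenCV 4.12 (cv2) and the standard library are available. Lean on these libraries where they do the work, as an engineer would, in place of code of your own. Each camera call takes 0.05 s, during which the arm holds its last target.

## Working session

There is one attempt and no reset: what is moved stays moved. The work goes in short steps, Python scripts to look and compute and a shell command to move; the robot and the scene stay as the last step left them, time stands still between calls to the robot, and variables do not carry over. Pictures are saved under pics/ and viewed, and the job is handed in when it is done.

```bash
ls; mkdir -p pics; python3 - <<'E'
from station import arm, grab_frame, camera_params
import cv2
s=arm.get_state();print({k:(v if not hasattr(v,'round') else v) for k,v in s.items()})
for n in("side","top"):
    cv2.imwrite(f"pics/{n}0.png",grab_frame(n));print(camera_params(n))
E
```

```text
pics
{'t': 0.0, 'q': array([-8.99873922e-01,  3.59379561e-01,  1.10501656e-02, -3.53382285e-04,
       -1.22409748e+00, -2.88096753e-01]), 'qd': array([ 0.00225002, -0.00069251, -0.00063969, -0.00039923, -0.00137428,
       -0.00024658]), 'joint_efforts': array([-4.03969289e-04, -5.82724893e+01,  2.93044960e+01,  6.99740231e+00,
        6.80366720e-03, -1.69117775e-04]), 'eef_pos': array([ 0.25192878, -0.62569042,  0.22562306]), 'ee_rot': array([-3.14144783e+00, -1.65774114e-03,  1.95350151e+00]), 'force': array([-0.70142589, -0.1912611 ,  0.45522943]), 'moment': array([-0.0225186 , -0.02828208, -0.00552933]), 'width': 0.08790045163384441}
{'intrinsics': array([[520.26905005,   0.        , 286.31324433],
       [  0.        , 520.26905005, 199.46608665],
       [  0.        ,   0.        ,   1.        ]]), 'R': array([[-0.92192996, -0.38728912, -0.0072311 ],
       [-0.23932565,  0.58418741, -0.77553098],
       [ 0.30457903, -0.71325465, -0.6312681 ]]), 't': array([0.58392748, 0.25141993, 1.10893465])}
{'intrinsics': array([[417.87253861,   0.        , 275.62313416],
       [  0.        , 417.87253861, 212.72371732],
       [  0.        ,   0.        ,   1.        ]]), 'R': array([[ 0.01618375, -0.99947088, -0.02821432],
       [-0.99210933, -0.01254304, -0.12474674],
       [ 0.12432685,  0.03001056, -0.99178738]]), 't': array([0.04944485, 0.64199115, 1.04728722])}
```

View pics/side0.png

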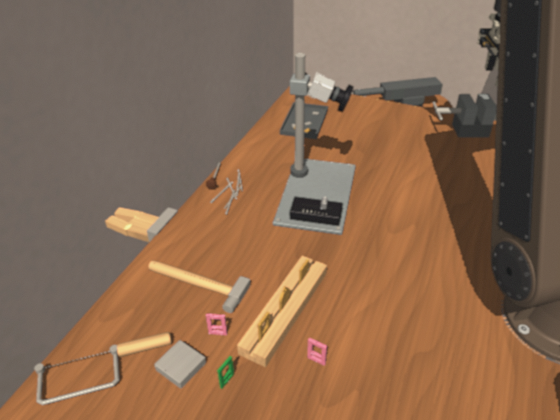

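View pics/top0.png

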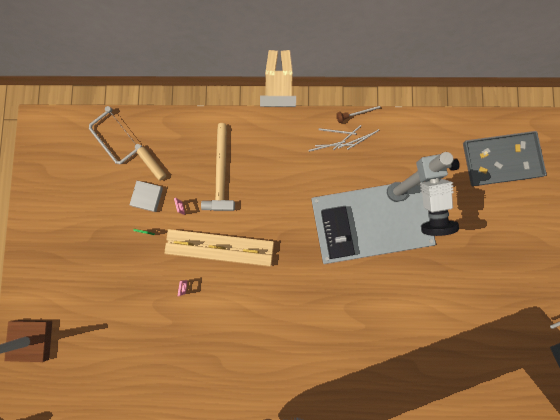

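The overview shows the rest with three brass pieces at side (285,300) and top (220,247). The stand is at side (318,195) and top (375,220), and the camera head at side (330,90) and top (438,200). The green and pink frames on the bench are look-alikes. Next I'll crop closer.

```bash
cat > h.py <<'E'
import numpy as np, cv2
from station import camera_params
C={n:camera_params(n) for n in("side","top")}
def ray(n,u,v):
    c=C[n];d=c["R"].T@np.linalg.solve(c["intrinsics"],[u,v,1.]);o=-c["R"].T@c["t"];return o,d/np.linalg.norm(d)
def onz(n,u,v,z):
    o,d=ray(n,u,v);return o+d*(z-o[2])/d[2]
def proj(n,X):
    c=C[n];p=c["intrinsics"]@(c["R"]@np.asarray(X,float)+c["t"]);return p[:2]/p[2]
def tri(a,b):
    (o1,d1),(o2,d2)=ray("side",*a),ray("top",*b)
    A=np.stack([d1,-d2],1);s=np.linalg.lstsq(A,o2-o1,rcond=None)[0]
    p,q=o1+d1*s[0],o2+d2*s[1];return (p+q)/2,np.linalg.norm(p-q)
E
python3 - <<'E'
import cv2
a=cv2.imread("pics/side0.png");b=cv2.imread("pics/top0.png")
def c(i,x,y,w,h,k,n): cv2.imwrite("pics/"+n,cv2.resize(i[y:y+h,x:x+w],None,fx=k,fy=k,interpolation=cv2.INTER_CUBIC))
c(a,235,250,100,115,5,"c1.png")
c(a,260,45,110,190,3,"c2.png")
c(b,155,220,130,55,6,"c3.png")
c(b,305,145,165,125,4.5,"c4.png")
E
```

```text
(no output)
```

View pics/c1.png

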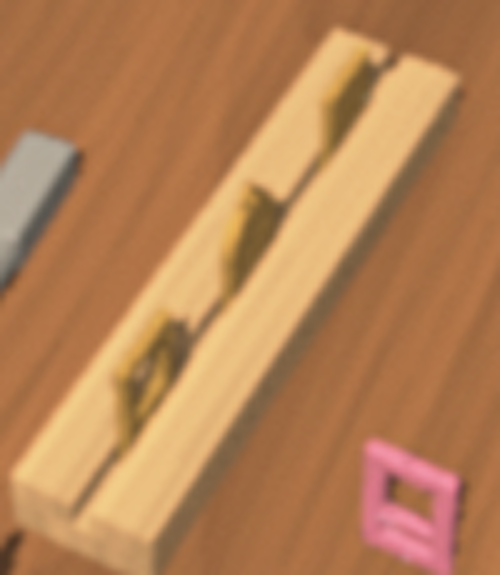

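View pics/c2.png

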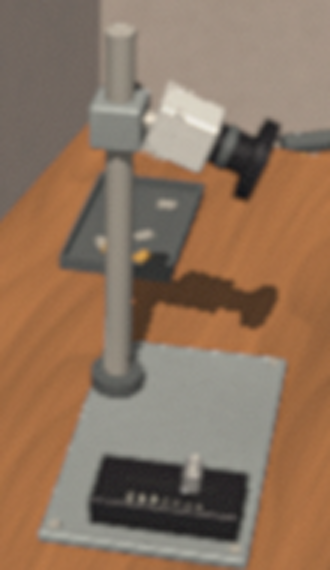

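View pics/c3.png

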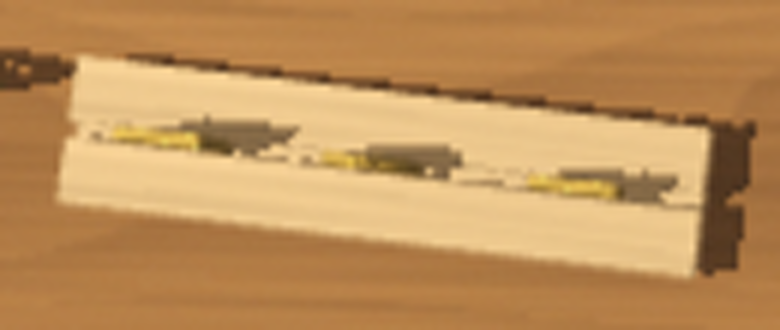

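View pics/c4.png

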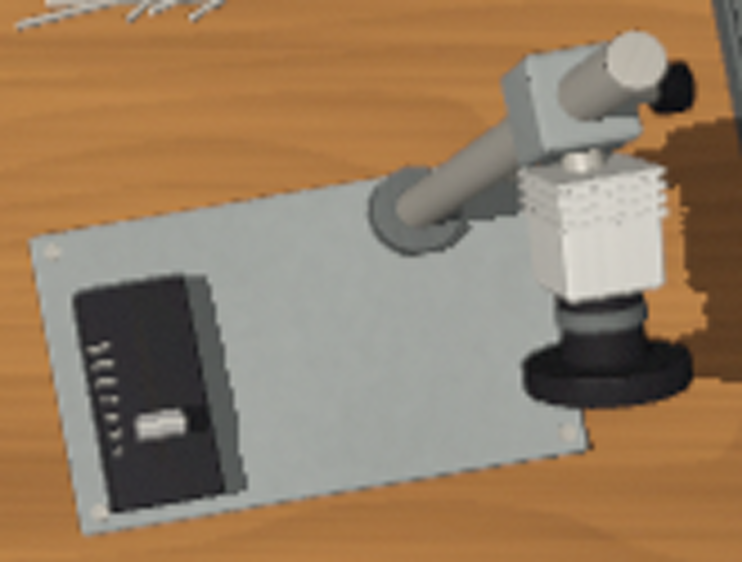

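The brass piece nearest the viewer in the side crop (crop 150,375, which is side (265,325) and top (181,243)) is the only one with a window and a low cross bar.

What could be taken for the buckle:
- **Brass frame with window:** side (265,325). This is my choice.
- **Arch plate:** side (285,296), no window.
- **Plaque:** side (304,269), no window.
- **Pink frames:** side (216,323) and (317,351).
- **Green frame:** side (226,372).

The slide cap is at top (340,239).

```bash
python3 - <<'E'
import cv2,numpy as np
from h import *
np.set_printoptions(precision=4,suppress=True)
a=cv2.imread("pics/side0.png");b=cv2.imread("pics/top0.png")
# plate corners top view z=.012 from c4 crop
P=[onz("top",305+x/4.5,145+y/4.5,.012) for x,y in((30,240),(83,535),(590,450))]
print("plate",P, np.linalg.norm(P[0]-P[1]),np.linalg.norm(P[1]-P[2]))
ex=P[0]-P[1];print("yaw from x edge",np.arctan2(ex[1],ex[0]));ey=P[1]-P[2];print("yaw y edge",np.arctan2(ey[1],ey[0])-np.pi/2)
print("centre",(P[0]+P[2])/2)
# rest
R=[onz("top",155+x/6,220+y/6,.03) for x,y in((78,57),(58,203),(695,275),(712,125))]
R=np.array(R);print("rest",R,np.linalg.norm(R[0]-R[1]),np.linalg.norm(R[1]-R[2]),"c",R.mean(0))
d=(R[0]+R[1]-R[2]-R[3]);print("rest yaw",np.arctan2(d[1],d[0])-np.pi/2)
# brass mask top
h=cv2.cvtColor(b,cv2.COLOR_BGR2HSV)
for u,v in((181,243),(217,247),(250,251),(340,239),(230,225)):print(u,v,h[v,u],b[v,u])
# cap
g=cv2.cvtColor(b,cv2.COLOR_BGR2GRAY)
m=((g>110)&(h[...,1]<60)).astype(np.uint8);
sub=np.zeros_like(m);sub[232:245,332:350]=m[232:245,332:350]
print(cv2.minAreaRect(cv2.findNonZero(sub)))
cc=cv2.minAreaRect(cv2.findNonZero(sub))[0]
print("cap",onz("top",*cc,.067))
# ring in both views
for n,i,(x,y,w,hh) in(("side",a,(330,75,30,45)),("top",b,(418,210,45,30))):
    g=cv2.cvtColor(i,cv2.COLOR_BGR2GRAY);k=np.zeros_like(g);k[y:y+hh,x:x+w]=(g<45)[y:y+hh,x:x+w]
    print(n,k.sum());cv2.imwrite(f"pics/m_{n}.png",cv2.resize(np.hstack([k[y:y+hh,x:x+w]*255,g[y:y+hh,x:x+w]]),None,fx=8,fy=8,interpolation=0))
E
```

```text
plate [array([ 0.6849, -0.0364,  0.012 ]), array([ 0.5111, -0.0682,  0.012 ]), array([ 0.5649, -0.3624,  0.012 ])] 0.17671234348020962 0.2990951021081257
yaw from x edge 0.18093499647351072
yaw y edge 0.18107005345342664
centre [ 0.6249 -0.1994  0.012 ]
rest [[0.5944 0.3421 0.03  ]
 [0.5305 0.3478 0.03  ]
 [0.5038 0.0692 0.03  ]
 [0.5686 0.0629 0.03  ]] 0.0642169158375293 0.2799105353268759 c [0.5493 0.2055 0.03  ]
rest yaw -0.09374237491081105
181 243 [ 21 161 219] [ 81 179 219]
217 247 [ 19 174 119] [ 38  90 119]
250 251 [ 22 157 223] [ 86 185 223]
340 239 [ 22  15 191] [180 188 191]
230 225 [ 16 155 187] [ 73 132 187]
((340.0384521484375, 238.6923065185547), (4.902903079986572, 10.394155502319336), 78.69007110595703)
cap [ 0.5743 -0.1049  0.067 ]
side 129
top 500
```

View pics/m_side.png

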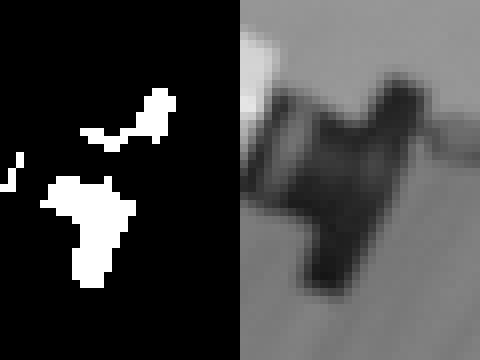

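View pics/m_top.png

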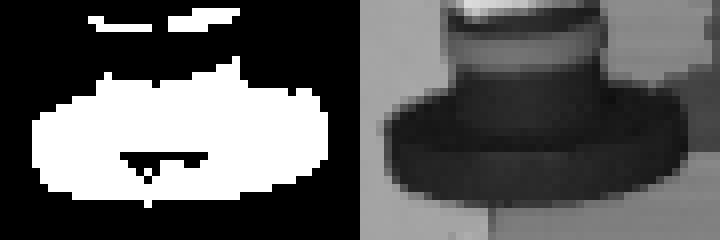

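The side crop shows the ring front face running from about (352.8,86.5) to (343.6,111.5). In the top crop the ring spans columns 421 to 459, with its lower edge at row 235. I'll intersect the side rays with the lens-axis plane and check the result in the top view.

```bash
cat >> h.py <<'E'
YS=0.181
ORG=np.array([0.625,-0.1995,0])
def Rz(a): c,s=np.cos(a),np.sin(a);return np.array([[c,-s,0],[s,c,0],[0,0,1]])
def Ry(a): c,s=np.cos(a),np.sin(a);return np.array([[c,0,s],[0,1,0],[-s,0,c]])
def s2w(p): return ORG+Rz(YS)@np.asarray(p,float)
def w2s(p): return Rz(YS).T@(np.asarray(p)-ORG)
RC=Rz(YS)@Ry(-0.35)   # check: x axis should be up & away
E
python3 - <<'E'
from h import *
np.set_printoptions(precision=4,suppress=True)
print("cams",[-C[n]["R"].T@C[n]["t"] for n in C]); print("RC x",RC[:,0],"z",RC[:,2])
print("cap st",w2s([.5743,-.1049,.067]))
for p in ([65,-75,12],):
    q=s2w(np.array(p)/1e3);print("column base px",proj("top",q),proj("side",q))
n=Rz(YS)[:,1];pt=s2w([0,-.075,0])
for uv in ((352.8,86.5),(343.6,111.5),(348.3,98.9)):
    o,d=ray("side",*uv);X=o+d*((pt-o)@n)/(d@n);print(uv,X,w2s(X));
c=X
t=np.linspace(0,2*np.pi,25)
for off in(0,):
    ring=[c+RC@np.array([off,.036*np.cos(k),.036*np.sin(k)]) for k in t]
    for v in("side","top"):
        r=np.array([proj(v,q) for q in ring]);print(v,"c",proj(v,c),r.min(0),r.max(0))
f=c-RC[:,0]*.1;print("focus",f,w2s(f),proj("side",f),proj("top",f))
a=cv2.imread("pics/side0.png");b=cv2.imread("pics/top0.png")
for v,i,(x,y) in(("side",a,(315,60)),("top",b,(400,180))):
    im=cv2.resize(i[y:y+70,x:x+70],None,fx=8,fy=8,interpolation=cv2.INTER_CUBIC)
    for q in ring+[c,c+.085*RC[:,0]]:
        u=(proj(v,q)-[x,y]+.5)*8;cv2.circle(im,tuple(int(k) for k in u),2,(0,0,255),-1)
    cv2.imwrite(f"pics/ov_{v}.png",im)
E
```

```text
cams [array([0.2608, 0.8702, 0.8992]), array([0.5059, 0.026 , 1.1202])]
RC x [0.924  0.1691 0.3429] z [-0.3373 -0.0617  0.9394]
cap st [-0.0328  0.1022  0.067 ]
column base px [396.2808 192.8129] [299.3196 172.1666]
(352.8, 86.5) [ 0.5709 -0.2856  0.2966] [-0.0687 -0.075   0.2966]
(343.6, 111.5) [ 0.5892 -0.2823  0.2237] [-0.0502 -0.075   0.2237]
(348.3, 98.9) [ 0.5796 -0.284   0.2612] [-0.0598 -0.075   0.2612]
side c [348.3  98.9] [342.3654  85.5685] [354.3764 112.0972]
top c [440.1354 231.3177] [421.5789 226.0387] [459.3133 236.9859]
focus [ 0.4872 -0.301   0.2269] [-0.1538 -0.075   0.2269] [384.0564 114.5239] [443.8209 276.8353]
```

View pics/ov_side.png

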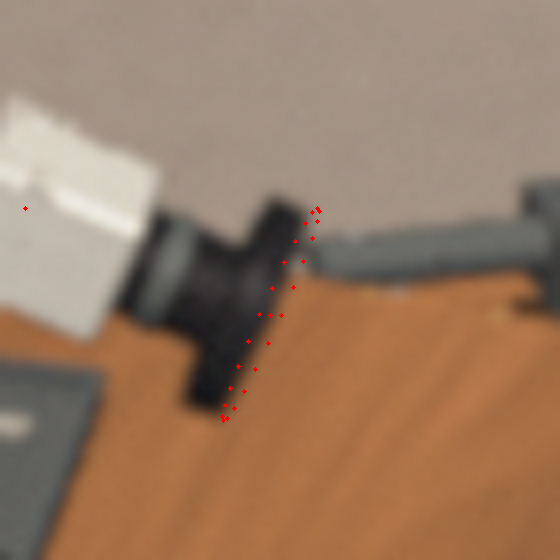

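View pics/ov_top.png

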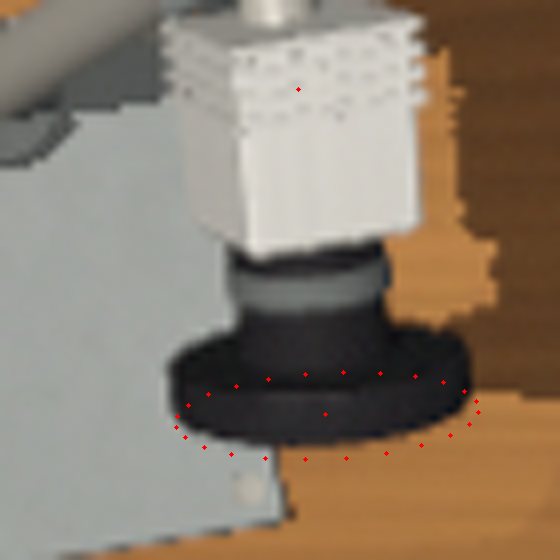

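The overlay has the ring about 1 px right and 1 px low in the side view, and about 2 px low in the top view. Part of that is a half-pixel crop offset of mine. I'll triangulate with the corrected centres.

```bash
sed -i 's/ORG=.*/ORG=np.array([0.626,-0.1985,0])/' h.py; python3 - <<'E'
from h import *
np.set_printoptions(precision=4,suppress=True)
c,e=tri((347.1,97.9),(439.3,229.4));print(c,e,w2s(c))
f=c-RC[:,0]*.1;print("focus",f,w2s(f))
a=cv2.imread("pics/side0.png");b=cv2.imread("pics/top0.png")
t=np.linspace(0,2*np.pi,25)
ring=[c+RC@np.array([0,.036*np.cos(k),.036*np.sin(k)]) for k in t]
o=[]
for v,i,(x,y) in(("side",a,(315,60)),("top",b,(400,180))):
    im=cv2.resize(i[y:y+70,x:x+70],None,fx=5,fy=5,interpolation=cv2.INTER_CUBIC)
    for q in ring+[c,c+.085*RC[:,0]]:
        u=(proj(v,q)-[x,y]+.5)*5;cv2.circle(im,tuple(int(k) for k in u),1,(0,0,255),-1)
    o.append(im)
cv2.imwrite(f"pics/ov2.png",np.hstack(o))
# brass tops in the top picture
h=cv2.cvtColor(b,cv2.COLOR_BGR2HSV)
m=cv2.inRange(h,(19,130,185),(30,255,255));k=np.zeros_like(m);k[236:258,165:275]=m[236:258,165:275]
n,l,s,ce=cv2.connectedComponentsWithStats(k)
for i in range(1,n):
    if s[i,4]>3: print(s[i],ce[i])
h=cv2.cvtColor(a,cv2.COLOR_BGR2HSV)
print([ (h[v,u]) for u,v in((262,323),(266,326),(268,319),(284,298),(303,271))])
E
```

```text
[ 0.5827 -0.2813  0.2647] 0.0009940001466600902 [-0.0575 -0.0737  0.2647]
focus [ 0.4903 -0.2983  0.2304] [-0.1514 -0.0737  0.2304]
[174 241  14   4  35] [180.7714 242.3143]
[209 245   5   3  12] [211.0833 245.9167]
[243 249  14   4  29] [249.4138 250.3103]
[array([ 17, 141, 161], dtype=uint8), array([ 18, 159, 204], dtype=uint8), array([ 17, 142, 120], dtype=uint8), array([ 18, 145, 114], dtype=uint8), array([ 17, 149, 118], dtype=uint8)]
```

View pics/ov2.png

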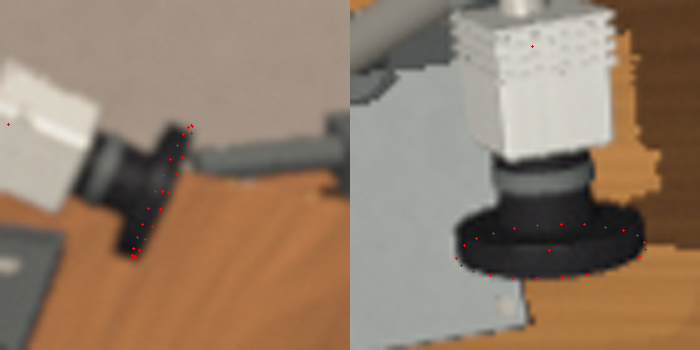

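The triangulated ring overlay fits both views with a 1 mm ray gap, so the focus point is about (0.490,-0.298,0.230). The hand can only point straight down. So I'll grip the frame on its long edges and tilt it 20° in the pads, using the groove as a pivot. The slide comes first.

```bash
cat >> h.py <<'E'
def go(p,yaw):
    from station import arm
    from scipy.spatial.transform import Rotation as Ro
    s=arm.get_state();R=Ro.from_euler("xyz",s["ee_rot"]).as_matrix()
    d=R.T@(np.asarray(p)-s["eef_pos"]); y=np.arctan2(R[1,0],R[0,0])
    t=-np.degrees((yaw-y+np.pi)%(2*np.pi)-np.pi)
    print("t",s["t"],"tcp",s["eef_pos"].round(4),"yaw",y.round(4),"| shift",d.round(4),"turn",t.round(2),"| F",s["force"].round(1),"w",round(s["width"],4))
YP=np.pi/2+YS; YB=np.pi/2-0.094
E
python3 - <<'E'
from h import *
np.set_printoptions(precision=4,suppress=True)
print(w2s([.5743,-.1049,.067])); p=s2w([-.075,.101,.05]);print(p)
go([.36,-.25,.227],YP)
go([p[0],p[1],.15],YP)
B=onz("top",180.8,242.3,.076);print("buckle",B)
P1=onz("top",249.4,250.3,.066);print("plaque",P1, onz("top",211.1,245.9,.08))
d=Rz(-.094)[:,1];r=np.array([.5503,.2065,0]);print("along groove",(B-r)@d,(B-r)@Rz(-.094)[:,0],(P1-r)@d,(P1-r)@Rz(-.094)[:,0])
E
```

```text
[-0.034   0.1014  0.067 ]
[ 0.534  -0.1127  0.05  ]
t 0.1 tcp [ 0.2519 -0.6258  0.2257] yaw 1.9535 | shift [ 0.3082  0.2406 -0.0009] turn 11.55 | F [-0.2  0.3 -0.2] w 0.0878
t 0.1 tcp [ 0.2519 -0.6258  0.2257] yaw 1.9535 | shift [0.3706 0.4533 0.0762] turn 11.55 | F [-0.2  0.3 -0.2] w 0.0878
buckle [0.5589 0.2948 0.076 ]
plaque [0.5418 0.1225 0.066 ] [0.5508 0.2173 0.08  ]
along groove 0.08873771896170307 0.00026010495267266546 -0.08443728904277101 -0.0005570876760663009
```

The buckle comes out at (0.559,0.295), 0.3 mm off the groove line and 89 mm along it, which agrees with the sizes given. Now I'll move to the slide, routed near the base to keep away from the camera.

```bash
python3 -m handwheel '[[[0,0.1,0.08,0,4],[0,0.2,0.16,0,8],[0,0.31,0.24,0,11.5],[0,0.31,0.24,0,11.5],[0,0.31,0.24,0,11.5],[0,0.31,0.24,0,11.5],[0,0.31,0.24,0,11.5],[0,0.31,0.24,0,11.5],[0,0.31,0.24,0,11.5],[0,0.31,0.24,0,11.5],[0,0.31,0.24,0,11.5],[0,0.31,0.24,0,11.5],[0,0.37,0.453,0.03,11.5],[0,0.37,0.453,0.06,11.5],[0,0.37,0.453,0.07,11.5],[0,0.37,0.453,0.076,11.5],[0,0.37,0.453,0.076,11.5],[0,0.37,0.453,0.076,11.5],[0,0.37,0.453,0.076,11.5],[0,0.37,0.453,0.076,11.5]]]'
python3 - <<'E'
from h import *
go(s2w([-.075,.101,.051]),YP)
E
```

```text
t: 1.77
eef_pos: [0.534, -0.1136, 0.1483]
ee_rot: [-3.137, -0.002, 1.753]
force: [-0.3, -0.1, -0.1]
width: 0.0004
t 1.7667 tcp [ 0.534  -0.1136  0.1483] yaw 1.7529 | shift [0.0008 0.0006 0.0973] turn 0.06 | F [-0.3 -0.1 -0.1] w 0.0004
```

```bash
python3 -m handwheel '[[[0,0.001,0,0.03,0],[0,0.001,0,0.06,0],[0,0.001,0,0.08,0],[0,0.001,0,0.09,0],[0,0.001,0,0.097,0],[0,0.001,0,0.097,0],[0,0.001,0,0.097,0]]]'
python3 - <<'E'
from h import *
from station import grab_frame
go(s2w([-.002,.101,.051]),YP)
a=grab_frame("top");b=grab_frame("side")
o=[cv2.resize(i[y:y+70,x:x+70],None,fx=5.5,fy=5.5,interpolation=cv2.INTER_CUBIC) for i,x,y in((a,305,195),(b,285,165))]
cv2.imwrite("pics/p1.png",np.hstack(o))
E
```

```text
t: 2.35
eef_pos: [0.5339, -0.113, 0.0522]
ee_rot: [-3.138, -0.001, 1.753]
force: [0.8, 0.3, -0.2]
width: 0.0002
t 2.35 tcp [ 0.5339 -0.113   0.0522] yaw 1.7526 | shift [0.0003 0.0732 0.0009] turn 0.05 | F [ 0.8  0.3 -0.2] w 0.0002
```

View pics/p1.png

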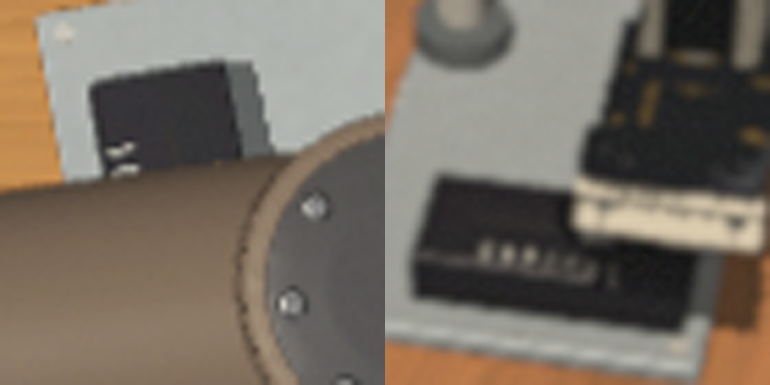

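The arm hides the cap in both views, so I'll push by force and distance: +y is along the stand's +x, to a TCP shift of about 73 mm.

```bash
python3 -m handwheel '[[[0,0,0.01,0,0],[0,0,0.02,0,0],[0,0,0.03,0,0],[0,0,0.04,0,0],[0,0,0.048,0,0],[0,0,0.055,0,0],[0,0,0.06,0,0],[0,0,0.063,0,0],[0,0,0.066,0,0],[0,0,0.066,0,0]]]'
python3 -c "
from h import *
go(s2w([-.002,.101,.051]),YP)"
```

```text
t: 3.28
eef_pos: [0.5997, -0.1006, 0.0523]
ee_rot: [-3.14, -0.001, 1.753]
force: [-0.6, 0.2, 0.1]
width: 0.0007
t 3.2833 tcp [ 0.5997 -0.1006  0.0523] yaw 1.753 | shift [-0.      0.0062  0.0013] turn 0.07 | F [-0.6  0.2  0.1] w 0.0007
```

```bash
python3 -m handwheel '[[[0,0,0.002,0,0],[0,0,0.004,0,0]]]' | grep -E 'force|eef'
python3 -m handwheel '[[[0,0,0.001,0,0],[0,0,0.003,0,0]]]'| grep -E 'force|eef'
python3 -m handwheel '[[[0,0,0.001,0,0],[0,0,0.003,0,0]]]'| grep -E 'force|eef'
```

```text
eef_pos: [0.6034, -0.0999, 0.0523]
force: [-1.8, 0.7, 0.6]
eef_pos: [0.6054, -0.0996, 0.0522]
force: [-10.1, -1.2, 8.9]
eef_pos: [0.6054, -0.0996, 0.052]
force: [-15.9, -0.6, 12.8]
```

The force jumped to 10–16 N at the predicted position, so the slide is on its stop. I'll back off, lift and check.

```bash
python3 -m handwheel '[[[0,0,0,0,0],[0,0,0,0,0],[0,0,-0.02,0,0],[0,0,-0.03,0,0],[0,0,-0.04,-0.04,0],[0,0,-0.05,-0.08,0],[0,0,-0.06,-0.12,0],[0.056,0.04,-0.08,-0.14,2],[0.056,0.08,-0.09,-0.14,4],[0.056,0.12,-0.08,-0.14,8],[0.056,0.16,-0.08,-0.14,12],[0.056,0.2,-0.08,-0.14,15.8],[0.056,0.24,-0.08,-0.14,15.8],[0.056,0.24,-0.08,-0.14,15.8]]]'
python3 - <<'E'
from h import *
from station import grab_frame
a=grab_frame("top");b=grab_frame("side")
cv2.imwrite("pics/top2.png",a);cv2.imwrite("pics/side2.png",b)
o=[cv2.resize(i[y:y+70,x:x+70],None,fx=5.5,fy=5.5,interpolation=cv2.INTER_CUBIC) for i,x,y in((a,305,195),(b,285,165))]
cv2.imwrite("pics/p2.png",np.hstack(o))
h=cv2.cvtColor(a,cv2.COLOR_BGR2HSV)
m=((h[...,2]>110)&(h[...,1]<60)).astype(np.uint8);k=np.zeros_like(m);k[210:245,325:349]=m[210:245,325:349]
n,l,s,ce=cv2.connectedComponentsWithStats(k)
for i in range(1,n):
    if s[i,4]>20: print(s[i],ce[i],w2s(onz("top",*ce[i],.067)))
go([.5589,.2948,.13],YB)
E
```

```text
t: 4.95
eef_pos: [0.4846, 0.128, 0.194]
ee_rot: [-3.135, -0.002, 1.481]
force: [0.7, 0.1, 0.0]
width: 0.0417
[331 216  12   7  58] [336.39655172 219.32758621] [0.01558878 0.10144247 0.067     ]
t 5.05 tcp [0.4847 0.124  0.1936] yaw 1.4803 | shift [0.1768 0.059  0.0631] turn 0.2 | F [-0.3 -0.6 -0.8] w 0.0496
```

View pics/p2.png

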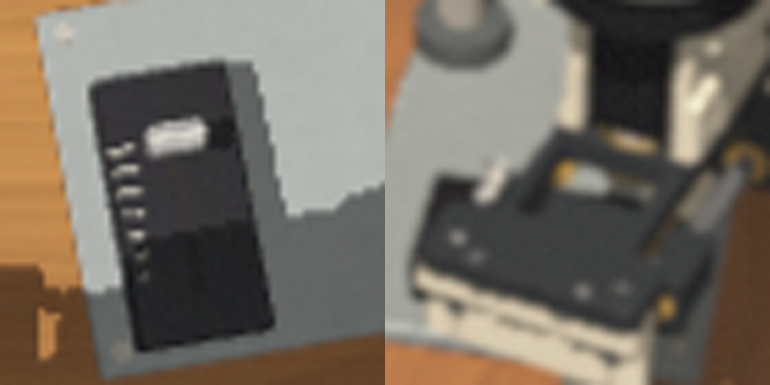

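The cap is now at stand x = +15.6 mm, against an expected 15, so it is at full. The cap shows at crop (175,135). Next I'll go above the buckle.

```bash
python3 -m handwheel '[[[0.056,0.04,0.02,0,0],[0.056,0.08,0.04,0,0],[0.056,0.12,0.059,0.02,0],[0.056,0.15,0.059,0.04,0],[0.056,0.177,0.059,0.05,0],[0.056,0.177,0.059,0.05,0],[0.056,0.177,0.059,0.05,0],[0.056,0.177,0.059,0.05,0]]]'
python3 - <<'E'
from h import *
from station import grab_frame
a=grab_frame("top");b=grab_frame("side")
cv2.imwrite("pics/p3.png",np.hstack([cv2.resize(a[200:290,150:290],None,fx=3,fy=3),cv2.resize(b[220:355,225:330],None,fx=2,fy=2)[:270]]))
go([.5589,.2948,.037],YB)
E
```

```text
t: 5.72
eef_pos: [0.5595, 0.2938, 0.1429]
ee_rot: [-3.133, 0.0, 1.479]
force: [-0.4, -0.2, 0.7]
width: 0.0559
t 5.8167 tcp [0.5596 0.2937 0.1439] yaw 1.4789 | shift [0.001  0.     0.1069] turn 0.12 | F [-0.5 -0.1  0. ] w 0.0559
```

View pics/p3.png

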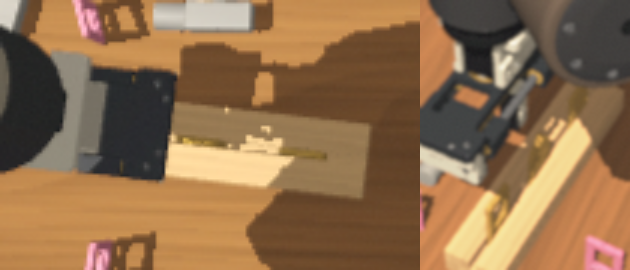

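The gripper is over the rest at the buckle end and clear of the neighbours. I'll go down in stages.

```bash
python3 -m handwheel '[[[0.056,0.001,0,0.03,0],[0.056,0.001,0,0.055,0],[0.056,0.001,0,0.075,0],[0.056,0.001,0,0.085,0],[0.056,0.001,0,0.085,0]]]'
python3 - <<'E'
from h import *
from station import grab_frame
b=grab_frame("side")
cv2.imwrite("pics/p4.png",cv2.resize(b[270:370,220:350],None,fx=5,fy=5,interpolation=cv2.INTER_CUBIC))
go([.5589,.2948,.037],YB)
E
```

```text
t: 6.23
eef_pos: [0.5583, 0.2931, 0.0575]
ee_rot: [-3.132, 0.001, 1.478]
force: [-0.2, -0.8, 0.6]
width: 0.0559
t 6.2833 tcp [0.5591 0.2939 0.0591] yaw 1.4781 | shift [ 0.0009 -0.0001  0.0221] turn 0.08 | F [-0.8  0.1  0.2] w 0.0558
```

View pics/p4.png

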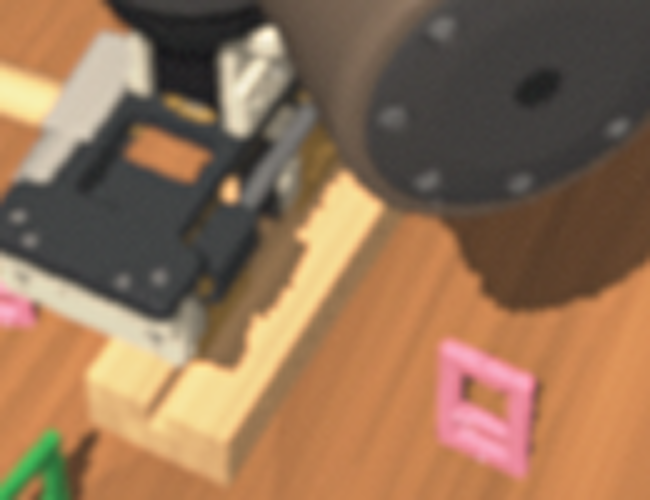

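```bash
python3 -m handwheel '[[[0.056,0.001,0,0.01,0],[0.056,0.001,0,0.018,0],[0.056,0.001,0,0.021,0],[0.056,0.001,0,0.021,0]]]' | grep -E 'force|eef'
python3 -m handwheel '[[[0.03,0,0,0,0],[0.03,0,0,0,0],[0.03,0,0,0,0],[0.03,0,0,0,0],[0.03,0,0,0,0],[0.03,0,0,0,0]]]' 8
```

```text
eef_pos: [0.5587, 0.2947, 0.0375]
force: [0.1, -0.4, -0.1]
t: 7.12
eef_pos: [0.5589, 0.2949, 0.0378]
ee_rot: [-3.133, -0.0, 1.478]
force: [-0.5, 0.3, 1.5]
width: 0.0379
```

The jaws stopped at 37.9 mm on the frame's edges. I'll lift 10 mm, leaving 4 mm in the groove, then draw the hand about 14 mm towards the robot so the groove edge tilts the frame.

```bash
python3 -m handwheel '[[[0.03,0,0,-0.004,0],[0.03,0,0,-0.008,0],[0.03,0,0,-0.01,0],[0.03,0,0,-0.01,0],[0.03,0,0,-0.01,0]]]' | grep -vE 'rot'
python3 -m handwheel '[[[0.03,0,-0.002,0,0],[0.03,0,-0.004,0,0],[0.03,0,-0.006,0,0],[0.03,0,-0.006,0,0]]]' | grep -vE 'rot'
```

```text
t: 7.53
eef_pos: [0.559, 0.2949, 0.048]
force: [-0.0, -0.6, -1.0]
width: 0.038
t: 7.87
eef_pos: [0.553, 0.2955, 0.0482]
force: [3.5, -0.5, -1.7]
width: 0.0375
```

```bash
python3 -m handwheel '[[[0.03,0,-0.002,0,0],[0.03,0,-0.004,0,0],[0.03,0,-0.006,0,0],[0.03,0,-0.008,0,0],[0.03,0,-0.009,0,0],[0.03,0,-0.009,0,0]]]' | grep -vE 'rot'
python3 - <<'E'
from h import *
go([.5589,.2948,.0478],YB)
from station import grab_frame
b=grab_frame("side")
cv2.imwrite("pics/p5.png",cv2.resize(b[270:370,220:350],None,fx=5,fy=5,interpolation=cv2.INTER_CUBIC))
E
```

```text
t: 8.37
eef_pos: [0.5438, 0.2964, 0.0483]
force: [2.0, -0.2, -1.7]
width: 0.0381
t 8.3667 tcp [0.5438 0.2964 0.0483] yaw 1.4785 | shift [-0.0002  0.0152  0.0004] turn 0.1 | F [ 2.  -0.2 -1.7] w 0.0381
```

View pics/p5.png

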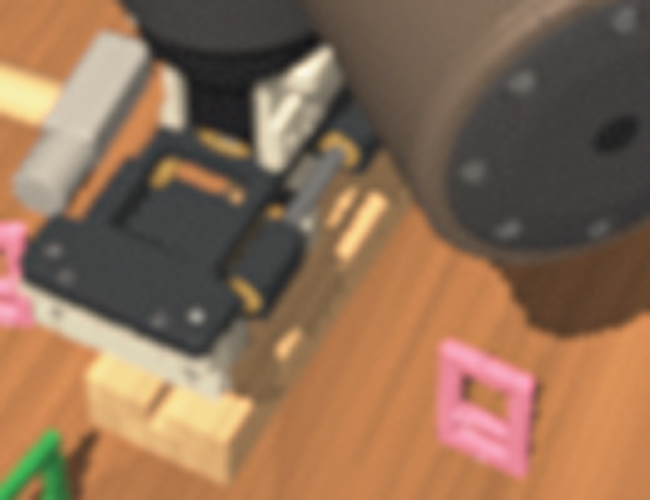

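The force stayed at 2–3.5 N over 15 mm of travel, which fits the frame pivoting in the pads. I'll tighten the grip and lift to inspect the tilt.

```bash
python3 -m handwheel '[[[0.03,0,0,0,0],[0.03,0,0,0,0],[0.03,0,0,-0.01,0],[0.03,0,0,-0.03,0],[0.03,0,0,-0.06,0],[0.03,0,0,-0.09,0],[0.03,0,0,-0.12,0],[0.03,0,0,-0.14,0],[0.03,0,0,-0.16,0],[0.03,0,0,-0.16,0]]]' 30
python3 - <<'E'
from h import *
from station import grab_frame
b=grab_frame("side");a=grab_frame("top")
cv2.imwrite("pics/side6.png",b)
from station import arm
p=arm.get_state()["eef_pos"];u=proj("side",p).astype(int);print(u,proj("top",p))
x,y=max(u[0]-50,0),max(u[1]-50,0)
cv2.imwrite("pics/p6.png",cv2.resize(b[y:y+90,x:x+110],None,fx=6,fy=6,interpolation=cv2.INTER_CUBIC));print(x,y)
E
```

```text
t: 9.25
eef_pos: [0.5463, 0.2972, 0.2139]
ee_rot: [-3.139, -0.005, 1.479]
force: [0.8, 0.4, 0.6]
width: 0.0376
[266 273] [164.39130941 245.42511531]
216 223
```

View pics/p6.png

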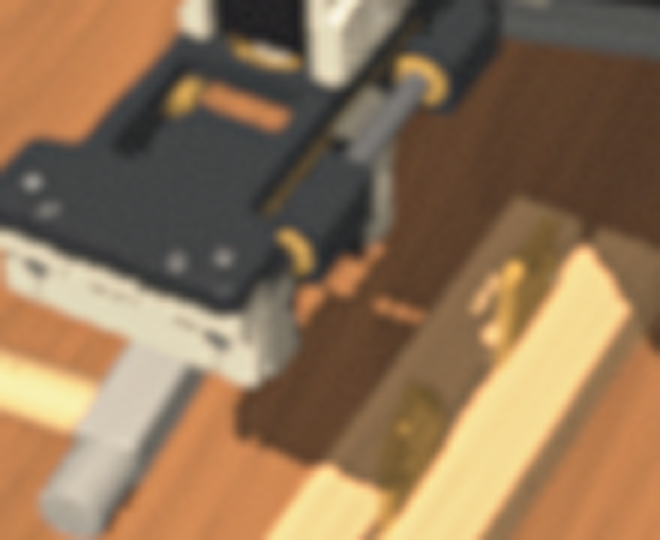

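The two pieces visible in the rest, at side (286,295) and (302,273), are the arch plate and the plaque. I need to see whether the buckle's place at (265,325) is empty.

```bash
python3 - <<'E'
import cv2
b=cv2.imread("pics/side6.png")
cv2.imwrite("pics/p6b.png",cv2.resize(b[210:380,190:350],None,fx=3.5,fy=3.5,interpolation=cv2.INTER_CUBIC))
E
```

```text
(no output)
```

View pics/p6b.png

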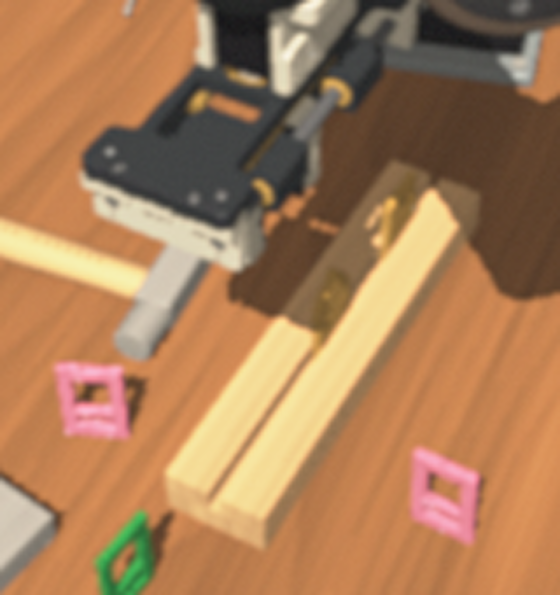

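The buckle's place in the groove is empty and the other two pieces stand where they were, so the frame is in the hand. The finger hides it from the side camera. I'll turn the hand to show the frame's face and measure the tilt.

```bash
python3 -m handwheel '[[[0.03,0,0,0,7],[0.03,0,0,0,14],[0.03,0,0,0,21],[0.03,0,0,0,28],[0.03,0,0,0,35],[0.03,0,0,0,42],[0.03,0,0,0,49],[0.03,0,0,0,56],[0.03,0,0,0,58],[0.03,0,0,0,58]]]'
python3 - <<'E'
from h import *
from station import grab_frame,arm
b=grab_frame("side");s=arm.get_state()
cv2.imwrite("pics/side7.png",b)
np.save("s7.npy",np.r_[s["eef_pos"],s["ee_rot"]]);print(s["q"].round(2))
p=s["eef_pos"];u=proj("side",p).astype(int);print(u)
x,y=u[0]-40,u[1]-50
cv2.imwrite("pics/p7.png",cv2.resize(b[y:y+75,x:x+80],None,fx=8,fy=8,interpolation=cv2.INTER_CUBIC));print(x,y)
E
```

```text
t: 10.18
eef_pos: [0.5715, 0.2501, 0.1951]
ee_rot: [-2.978, -0.022, 0.661]
force: [-0.1, 0.8, -1.5]
width: 0.0374
[ 0.62  0.32 -0.06 -0.18 -1.18 -3.03]
[264 257]
224 207
```

View pics/p7.png

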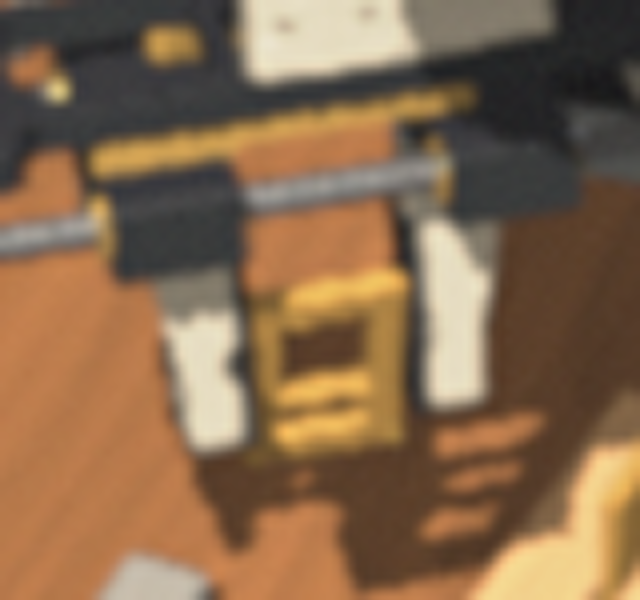

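The frame is clear in the view (crop 255–405, 270–455) with the cross bar low, so it is right way up. Joint 6 reached its limit and the hand tipped a little, so I'll turn back 30° and take a second, oblique view to triangulate.

```bash
python3 - <<'E'
from h import *
go([.5463,.2972,.214],1.479-np.radians(28))
E
python3 -m handwheel '[[[0.03,0,0,0,-7],[0.03,0,0,0,-7]]]' | grep -E 'eef|rot'
python3 - <<'E'
from h import *
go([.5463,.2972,.214],1.479-np.radians(28))
E
```

```text
t 10.2333 tcp [0.5717 0.2491 0.1949] yaw 0.6592 | shift [ 0.0098 -0.0559 -0.0099] turn -18.97 | F [ 0.1 -0.7 -0.6] w 0.0376
eef_pos: [0.5711, 0.2484, 0.1938]
ee_rot: [-2.982, -0.04, 0.785]
t 10.4 tcp [0.5711 0.2484 0.1938] yaw 0.7852 | shift [ 0.0178 -0.0545 -0.0109] turn -11.75 | F [-0.8 -0.3 -1.6] w 0.0379
```

```bash
python3 - <<'E'
from h import *
from station import arm
from scipy.spatial.transform import Rotation as Ro
s=arm.get_state();R=Ro.from_euler("xyz",s["ee_rot"]).as_matrix()
print("tool up axis world",(-R[:,2]).round(3),"in station",(Rz(YS).T@-R[:,2]).round(3),s["q"].round(3))
E
```

```text
tool up axis world [ 0.085 -0.14   0.986] in station [ 0.058 -0.153  0.986] [ 0.616  0.317 -0.064 -0.178 -1.183 -2.902]
```

The hand now leans about 0.16 rad, and turns about the tool's z keep that lean. I'll correct it later by pushing against the outer reach limit at the right azimuth. First comes the oblique look at the frame.

```bash
python3 -m handwheel '[[[0.03,0,0,-0.01,-7],[0.03,0,0,-0.02,-14],[0.03,0,0,-0.03,-16],[0.03,0,0,-0.03,-16],[0.03,0,0,-0.03,-16]]]' | grep -E 'eef|rot'
python3 - <<'E'
from h import *
from station import grab_frame,arm
b=grab_frame("side");s=arm.get_state()
cv2.imwrite("pics/side8.png",b)
np.save("s8.npy",np.r_[s["eef_pos"],s["ee_rot"]]);print(s["q"].round(2))
p=s["eef_pos"];u=proj("side",p).astype(int);print(u)
x,y=u[0]-40,u[1]-50
cv2.imwrite("pics/p8.png",cv2.resize(b[y:y+75,x:x+80],None,fx=8,fy=8,interpolation=cv2.INTER_CUBIC));print(x,y)
E
```

```text
eef_pos: [0.5734, 0.2446, 0.2235]
ee_rot: [-2.999, -0.082, 1.059]
[ 0.61  0.3  -0.02 -0.17 -1.24 -2.63]
[264 244]
224 194
```

View pics/p8.png

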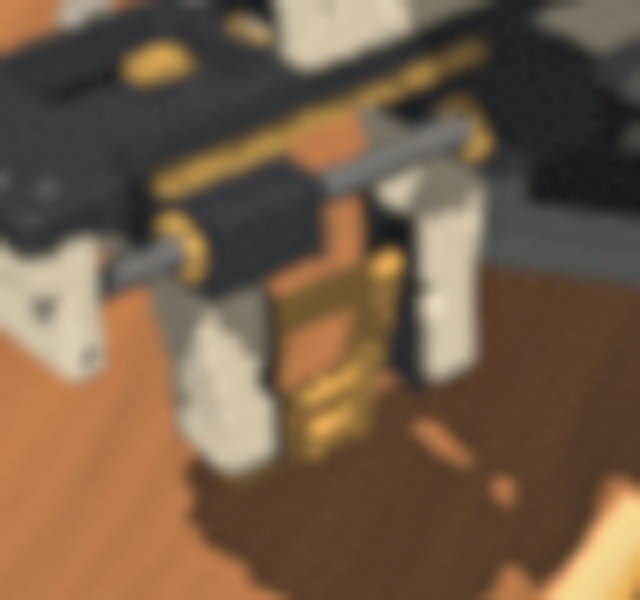

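```bash
python3 - <<'E'
from h import *
from scipy.spatial.transform import Rotation as Ro
np.set_printoptions(precision=4,suppress=True)
s=np.load("s8.npy");R=Ro.from_euler("xyz",s[3:]).as_matrix()
def pt(cu,cv,x0=224,y0=194,xt=-.019):
    o,d=ray("side",x0+(cu+.5)/8-.5,y0+(cv+.5)/8-.5);o=R.T@(o-s[:3]);d=R.T@d
    return o+d*(xt-o[0])/d[0]
for n,c in(("top back",(405,252)),("top front",(383,268)),("bot",(374,437)),("fingertip pad r",(400,383))):print(n,pt(*c))
# predicted corners for tilt .35, pivot (0,-.019), 40.8 below
for th in(0,.2,.35,.5):
    for nm,(a,z) in(("tf",(-.003,-.0192)),("tb",(.003,-.0192)),("bf",(-.003,.0408)),("bb",(.003,.0408))):
        y=a*np.cos(th)+z*np.sin(th); zz=-.019+z*np.cos(th)-a*np.sin(th)
        X=s[:3]+R@np.array([-.019,y,zz]);u=(proj("side",X)-[224,194]+.5)*8
        print(th,nm,u.round(0),end=" ")
    print()
E
```

```text
top back [-0.019  -0.0077 -0.0392]
top front [-0.019   0.0014 -0.0304]
bot [-0.019   0.009   0.0214]
fingertip pad r [-0.019  -0.003  -0.0004]
0 tf [393. 248.] 0 tb [378. 237.] 0 bf [405. 461.] 0 bb [390. 450.] 
0.2 tf [403. 258.] 0.2 tb [388. 243.] 0.2 bf [384. 445.] 0.2 bb [369. 430.] 
0.35 tf [411. 267.] 0.35 tb [395. 250.] 0.35 bf [369. 430.] 0.35 bb [355. 413.] 
0.5 tf [417. 277.] 0.5 tb [403. 257.] 0.5 bf [354. 412.] 0.5 bb [341. 393.]
```

```bash
python3 - <<'E'
from h import *
from scipy.spatial.transform import Rotation as Ro
s=np.load("s7.npy");R=Ro.from_euler("xyz",s[3:]).as_matrix()
for th in(.15,.25,.35):
  for h in (-.019,-.016):
    for nm,(a,z) in(("tf",(-.003,-.0192)),("tb",(.003,-.0192)),("bf",(-.003,.0408))):
        y=a*np.cos(th)+z*np.sin(th); zz=h+z*np.cos(th)-a*np.sin(th)
        for x in(-.019,.019):
            X=s[:3]+R@np.array([x,y,zz]);u=(proj("side",X)-[224,207]+.5)*8
            print(th,nm,u.round(0),end=" ")
    print()
go([.43,.05,.25],1.2);go([.36,-.25,.25],1.5);go([.39,-.55,.25],1.75)
E
```

```text
0.15 tf [406. 274.] 0.15 tf [245. 301.] 0.15 tb [400. 257.] 0.15 tb [240. 284.] 0.15 bf [407. 458.] 0.15 bf [253. 486.] 
0.15 tf [407. 284.] 0.15 tf [246. 312.] 0.15 tb [401. 267.] 0.15 tb [241. 295.] 0.15 bf [408. 468.] 0.15 bf [253. 496.] 
0.25 tf [408. 280.] 0.25 tf [247. 308.] 0.25 tb [402. 261.] 0.25 tb [242. 289.] 0.25 bf [403. 447.] 0.25 bf [249. 475.] 
0.25 tf [409. 291.] 0.25 tf [248. 319.] 0.25 tb [403. 272.] 0.25 tb [242. 300.] 0.25 bf [404. 457.] 0.25 bf [250. 485.] 
0.35 tf [410. 287.] 0.35 tf [249. 315.] 0.35 tb [404. 267.] 0.35 tb [244. 295.] 0.35 bf [399. 434.] 0.35 bf [245. 462.] 
0.35 tf [411. 298.] 0.35 tf [250. 326.] 0.35 tb [405. 278.] 0.35 tb [244. 305.] 0.35 bf [400. 444.] 0.35 bf [246. 472.] 
t 10.8667 tcp [0.5731 0.2444 0.2228] yaw 1.0588 | shift [-0.2366 -0.0358 -0.0419] turn -8.09 | F [-0.5 -0.2 -1.7] w 0.0378
t 10.8667 tcp [0.5731 0.2444 0.2228] yaw 1.0588 | shift [-0.5314  0.0458 -0.078 ] turn -25.28 | F [-0.5 -0.2 -1.7] w 0.0378
t 10.8667 tcp [0.5731 0.2444 0.2228] yaw 1.0588 | shift [-0.7775  0.2143 -0.1226] turn -39.6 | F [-0.5 -0.2 -1.7] w 0.0378
```

Two views put the frame's tilt in the hand at about 0.27–0.31 rad towards the robot, against 0.35 wanted. Now I'll carry it round near the base to the right, clear of the camera.

```bash
python3 -m handwheel '[[[0.03,-0.237,-0.036,-0.042,-8],[0.03,-0.237,-0.036,-0.042,-8],[0.03,-0.237,-0.036,-0.042,-8],[0.03,-0.237,-0.036,-0.042,-8],[0.03,-0.237,-0.036,-0.042,-8],[0.03,-0.237,-0.036,-0.042,-8],[0.03,-0.237,-0.036,-0.042,-8],[0.03,-0.531,0.046,-0.078,-25],[0.03,-0.531,0.046,-0.078,-25],[0.03,-0.531,0.046,-0.078,-25],[0.03,-0.531,0.046,-0.078,-25],[0.03,-0.531,0.046,-0.078,-25],[0.03,-0.531,0.046,-0.078,-25],[0.03,-0.531,0.046,-0.078,-25],[0.03,-0.531,0.046,-0.078,-25],[0.03,-0.531,0.046,-0.078,-25],[0.03,-0.531,0.046,-0.078,-25]]]' | grep -E 't:|eef|rot'
cat >> h.py <<'E'
def lean():
    from station import arm
    from scipy.spatial.transform import Rotation as Ro
    s=arm.get_state();R=Ro.from_euler("xyz",s["ee_rot"]).as_matrix()
    print("lean station",(Rz(YS).T@-R[:,2]).round(3),"q",s["q"].round(3))
E
python3 - <<'E'
from h import *
lean();go([.44,-.56,.25],1.75)
E
```

```text
t: 12.28
eef_pos: [0.3596, -0.2504, 0.249]
ee_rot: [-3.044, -0.135, 1.489]
lean station [ 0.06  -0.155  0.986] q [-0.265  0.049 -0.296 -0.117 -1.349 -1.348]
t 12.2833 tcp [ 0.3596 -0.2504  0.249 ] yaw 1.4892 | shift [-0.2991  0.1008 -0.0517] turn -14.94 | F [ 0.6  0.7 -2. ] w 0.0377
```

```bash
python3 -m handwheel '[[[0.03,-0.27,0.04,-0.045,-10],[0.03,-0.27,0.04,-0.045,-15],[0.03,-0.27,0.04,-0.045,-15],[0.03,-0.27,0.04,-0.045,-15],[0.03,-0.27,0.04,-0.045,-15],[0.03,-0.27,0.04,-0.045,-15],[0.03,-0.27,0.04,-0.045,-15],[0.03,-0.3,0.1,-0.051,-15],[0.03,-0.3,0.1,-0.051,-15],[0.03,-0.3,0.1,-0.051,-15],[0.03,-0.3,0.1,-0.051,-15]]]' | grep -E 't:|eef|rot'
python3 - <<'E'
from h import *
lean();go([.52,-.66,.25],1.752);go([.55,-.70,.25],1.752)
from station import grab_frame
cv2.imwrite("pics/top9.png",grab_frame("top"))
E
```

```text
t: 13.2
eef_pos: [0.441, -0.5595, 0.2465]
ee_rot: [-3.08, -0.158, 1.753]
lean station [ 0.062 -0.157  0.986] q [-0.663  0.521  0.325 -0.058 -1.534 -0.714]
t 13.2 tcp [ 0.441  -0.5595  0.2465] yaw 1.7531 | shift [-0.1112  0.058  -0.0249] turn 0.06 | F [-0.9  0.6 -1. ] w 0.0376
t 13.2 tcp [ 0.441  -0.5595  0.2465] yaw 1.7531 | shift [-0.1554  0.0798 -0.0333] turn 0.06 | F [-0.9  0.6 -1. ] w 0.0376
```

View pics/top9.png

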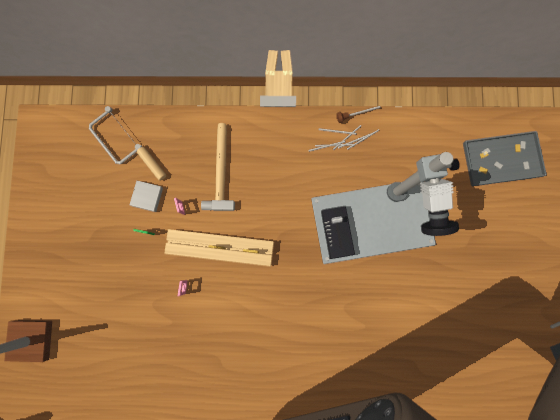

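The scene is undisturbed: the slide is at full, two plates are in the rest, and the camera is clear. Now I'll push outward towards the reach limit in steps and watch the lean.

```bash
python3 -m handwheel '[[[0.03,-0.03,0.015,-0.006,0],[0.03,-0.06,0.03,-0.013,0],[0.03,-0.09,0.045,-0.02,0],[0.03,-0.111,0.058,-0.025,0],[0.03,-0.111,0.058,-0.025,0],[0.03,-0.111,0.058,-0.025,0]]]' | grep -E 't:|eef|rot'
python3 - <<'E'
from h import *
lean();go([.56,-.70,.25],1.752)
E
```

```text
t: 13.75
eef_pos: [0.5201, -0.659, 0.2491]
ee_rot: [-3.079, -0.16, 1.753]
lean station [ 0.063 -0.159  0.985] q [-0.697  0.771  0.776 -0.054 -1.738 -0.691]
t 13.75 tcp [ 0.5201 -0.659   0.2491] yaw 1.7533 | shift [-0.0468  0.0312 -0.0104] turn 0.07 | F [-0.4 -0.8 -1.2] w 0.0373
```

```bash
python3 -m handwheel '[[[0.03,-0.024,0.016,-0.005,0],[0.03,-0.047,0.031,-0.01,0],[0.03,-0.047,0.031,-0.01,0],[0.03,-0.047,0.031,-0.01,0]]]' | grep -E 't:|eef|rot'
python3 - <<'E'
from h import *
lean();go([.59,-.735,.25],1.752)
E
```

```text
t: 14.08
eef_pos: [0.5609, -0.6995, 0.2453]
ee_rot: [-3.077, -0.164, 1.753]
lean station [ 0.065 -0.163  0.985] q [-0.702  0.933  1.087 -0.056 -1.892 -0.694]
t 14.0833 tcp [ 0.5609 -0.6995  0.2453] yaw 1.7534 | shift [-0.0389  0.0214 -0.0126] turn 0.08 | F [ 0.4 -0.5 -1.5] w 0.0379
```

```bash
python3 -m handwheel '[[[0.03,-0.02,0.011,-0.006,0],[0.03,-0.039,0.021,-0.012,0],[0.03,-0.039,0.021,-0.012,0],[0.03,-0.039,0.021,-0.012,0]]]' | grep -E 't:|eef|rot'
python3 - <<'E'
from h import *
lean();go([.61,-.76,.25],1.752)
E
```

```text
t: 14.42
eef_pos: [0.5779, -0.7203, 0.2443]
ee_rot: [-3.085, -0.145, 1.755]
lean station [ 0.057 -0.144  0.988] q [-0.705  1.011  1.249 -0.05  -1.956 -0.693]
t 14.4167 tcp [ 0.5779 -0.7203  0.2443] yaw 1.7547 | shift [-0.0437  0.0235 -0.0134] turn 0.15 | F [ 0.2  0.4 -0.1] w 0.0378
```

It works: at the limit the lean is shrinking. I'll push further beyond reach.

```bash
python3 -m handwheel '[[[0.03,-0.044,0.024,-0.013,0],[0.03,-0.07,0.04,-0.02,0],[0.03,-0.07,0.04,-0.02,0],[0.03,-0.07,0.04,-0.02,0]]]' | grep -E 't:|eef|rot'
python3 - <<'E'
from h import *
lean();go([.65,-.81,.25],1.752)
E
```

```text
t: 14.75
eef_pos: [0.5928, -0.7351, 0.2294]
ee_rot: [-3.101, -0.108, 1.757]
lean station [ 0.041 -0.108  0.993] q [-0.703  1.027  1.25  -0.039 -1.903 -0.69 ]
t 14.75 tcp [ 0.5928 -0.7351  0.2294] yaw 1.7569 | shift [-0.0815  0.0411 -0.0313] turn 0.28 | F [-0.2  0.1 -1.4] w 0.0375
```

```bash
python3 -m handwheel '[[[0.03,-0.06,0.03,-0.025,0],[0.03,-0.12,0.06,-0.045,0],[0.03,-0.12,0.06,-0.045,0],[0.03,-0.12,0.06,-0.045,0],[0.03,-0.12,0.06,-0.045,0]]]' | grep -E 't:|eef|rot'
python3 - <<'E'
from h import *
lean();go([.70,-.80,.25],1.752)
from station import arm;print(arm.get_state()["q"])
E
```

```text
t: 15.17
eef_pos: [0.6028, -0.7529, 0.2136]
ee_rot: [-3.115, -0.074, 1.758]
lean station [ 0.027 -0.073  0.997] q [-0.706  1.045  1.25  -0.026 -1.85  -0.683]
t 15.1667 tcp [ 0.6028 -0.7529  0.2136] yaw 1.7579 | shift [-0.0615  0.0856 -0.0433] turn 0.34 | F [-0.6 -0.5 -2.1] w 0.0376
[-0.70571481  1.04467575  1.25009322 -0.02637146 -1.85022738 -0.68332383]
```

```bash
python3 -m handwheel '[[[0.03,-0.06,0.035,-0.03,0],[0.03,-0.12,0.07,-0.08,0],[0.03,-0.16,0.09,-0.12,0],[0.03,-0.16,0.09,-0.12,0],[0.03,-0.16,0.09,-0.12,0],[0.03,-0.16,0.09,-0.12,0]]]' | grep -E 't:|eef|rot'
python3 - <<'E'
from h import *
lean();go([.44,-.55,.25],1.752)
E
```

```text
t: 15.67
eef_pos: [0.6094, -0.7571, 0.233]
ee_rot: [-3.13, -0.037, 1.759]
lean station [ 0.011 -0.037  0.999] q [-0.7    1.026  1.251 -0.015 -1.831 -0.686]
t 15.6667 tcp [ 0.6094 -0.7571  0.233 ] yaw 1.7586 | shift [ 0.2355 -0.1278 -0.0069] turn 0.38 | F [-1.   0.1 -1.2] w 0.0375
```

The lean is now down to (0.011, -0.037). I'll return and approach the focus point from the robot's side.

```bash
python3 -m handwheel '[[[0.03,0.08,-0.045,-0.003,0],[0.03,0.16,-0.09,-0.005,0],[0.03,0.235,-0.128,-0.007,0.4],[0.03,0.235,-0.128,-0.007,0.4],[0.03,0.235,-0.128,-0.007,0.4],[0.03,0.235,-0.128,-0.007,0.4],[0.03,0.235,-0.128,-0.007,0.4],[0.03,0.235,-0.128,-0.007,0.4],[0.03,0.235,-0.128,-0.007,0.4]]]' | grep -E 't:|eef|rot'
cat >> h.py <<'E'
FOC=np.array([.4903,-.2983,.2304])
def fin(off=0,th=.3):
    from station import arm
    from scipy.spatial.transform import Rotation as Ro
    s=arm.get_state();R=Ro.from_euler("xyz",s["ee_rot"]).as_matrix()
    y=np.arctan2(R[1,0],R[0,0]);R2=Rz(YP-y)@R
    rel=np.array([0,.0108*np.sin(th),-.019+.0108*np.cos(th)])
    c=s["eef_pos"]+R@rel
    Rf=R@np.array([[0,-1,0],[np.cos(th),0,-np.sin(th)],[-np.sin(th),0,-np.cos(th)]])
    print("centre now",c.round(4),"err cam axes",(RC.T@(c-FOC)).round(4),"ang x",np.arccos(abs(Rf[:,0]@RC[:,0])).round(3),"z",np.arccos(Rf[:,2]@RC[:,2]).round(3))
    go(FOC-RC[:,0]*off-R2@rel,YP)
E
python3 - <<'E'
from h import *
lean();fin(.08);go([.38,-.38,.25],YP)
E
```

```text
t: 16.42
eef_pos: [0.4379, -0.5482, 0.2535]
ee_rot: [-3.132, -0.035, 1.752]
lean station [ 0.009 -0.035  0.999] q [-0.63   0.411  0.159 -0.018 -1.35  -0.756]
centre now [ 0.4412 -0.5479  0.2622] err cam axes [-0.0767 -0.2367  0.0618] ang x 0.06 z 0.068
t 16.4167 tcp [ 0.4379 -0.5482  0.2535] yaw 1.7521 | shift [0.2345 0.0188 0.0672] turn 0.02 | F [ 0.7 -0.5 -0.2] w 0.0376
t 16.4167 tcp [ 0.4379 -0.5482  0.2535] yaw 1.7521 | shift [ 0.1757 -0.0265  0.0098] turn 0.02 | F [ 0.7 -0.5 -0.2] w 0.0376
```

```bash
python3 -m handwheel '[[[0.03,0.04,-0.01,0.003,0],[0.03,0.08,-0.02,0.006,0],[0.03,0.12,-0.026,0.01,0],[0.03,0.16,-0.026,0.01,0],[0.03,0.176,-0.026,0.01,0],[0.03,0.2,-0.01,0.03,0],[0.03,0.22,0.005,0.05,0],[0.03,0.234,0.019,0.067,0],[0.03,0.234,0.019,0.067,0],[0.03,0.234,0.019,0.067,0]]]' | grep -E 't:|eef|rot'
python3 - <<'E'
from h import *
from station import grab_frame
lean();fin(0)
a=grab_frame("top");b=grab_frame("side")
cv2.imwrite("pics/p10.png",np.hstack([cv2.resize(a[190:310,380:520],None,fx=2.8,fy=3),cv2.resize(b[70:190,310:450],None,fx=2.8,fy=3)]))
E
```

```text
t: 17.25
eef_pos: [0.4138, -0.3119, 0.1942]
ee_rot: [-3.131, -0.035, 1.754]
lean station [ 0.01  -0.035  0.999] q [-0.288  0.146 -0.341 -0.03  -1.109 -1.086]
centre now [ 0.4171 -0.3116  0.2028] err cam axes [-0.0793  0.0001 -0.0004] ang x 0.061 z 0.069
t 17.25 tcp [ 0.4138 -0.3119  0.1942] yaw 1.7541 | shift [ 0.0007  0.0741 -0.0283] turn 0.13 | F [-0.6 -0.1 -0.8] w 0.0378
```

View pics/p10.png

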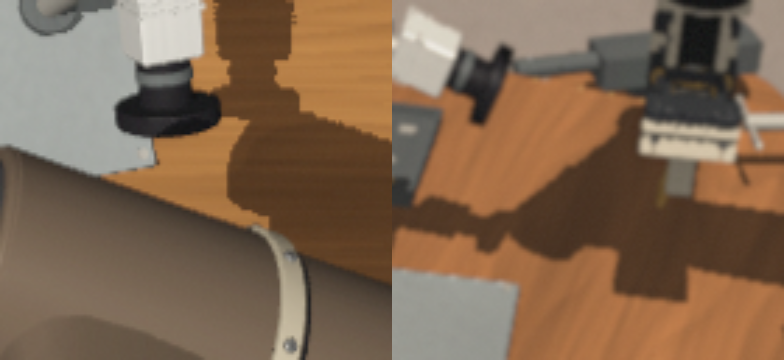

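The ring is at crop (165,115) on the left and (500,80) on the right. The hand is about 110 mm from it, and the frame's foot pokes out on the camera side at (660,195), as it should. I'll advance halfway and look again.

```bash
python3 -m handwheel '[[[0.03,0,0.01,-0.004,0],[0.03,0.001,0.02,-0.008,0],[0.03,0.001,0.03,-0.012,0],[0.03,0.001,0.04,-0.016,0],[0.03,0.001,0.05,-0.02,0],[0.03,0.001,0.05,-0.02,0]]]' | grep -E 't:|eef|rot|force'
python3 - <<'E'
from h import *
from station import grab_frame
lean();fin(0)
a=grab_frame("top");b=grab_frame("side")
cv2.imwrite("pics/p11.png",np.hstack([cv2.resize(a[190:310,380:520],None,fx=2.8,fy=3),cv2.resize(b[70:150,310:400],None,fx=4.5,fy=4.5,interpolation=cv2.INTER_CUBIC)]))
E
```

```text
t: 17.85
eef_pos: [0.4659, -0.3039, 0.2157]
ee_rot: [-3.134, -0.033, 1.753]
force: [0.5, -0.1, 0.1]
lean station [ 0.007 -0.033  0.999] q [-0.245  0.189 -0.235 -0.029 -1.166 -1.131]
centre now [ 0.4691 -0.3036  0.2243] err cam axes [-0.0226 -0.0014  0.0018] ang x 0.058 z 0.065
t 17.85 tcp [ 0.4659 -0.3039  0.2157] yaw 1.7534 | shift [ 0.0015  0.0218 -0.0062] turn 0.09 | F [ 0.5 -0.1  0.1] w 0.0378
```

View pics/p11.png

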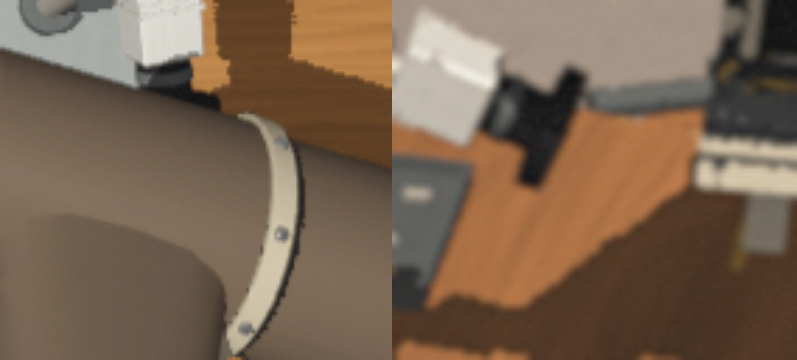

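There is still about 25 mm to go, with a clear gap between the hand (crop 700) and the ring (585). Now the final approach.

```bash
python3 -m handwheel '[[[0.03,0.0015,0.007,-0.002,0],[0.03,0.0015,0.014,-0.004,0],[0.03,0.0015,0.019,-0.005,0],[0.03,0.0015,0.022,-0.006,0],[0.03,0.0015,0.022,-0.006,0],[0.03,0.0015,0.022,-0.006,0],[0.03,0.0015,0.022,-0.006,0]]]' | grep -E 't:|eef|rot|force'
python3 - <<'E'
from h import *
from station import grab_frame
lean();fin(0)
a=grab_frame("top");b=grab_frame("side");cv2.imwrite("pics/side12.png",b);cv2.imwrite("pics/top12.png",a)
cv2.imwrite("pics/p12.png",cv2.resize(b[75:140,325:405],None,fx=9,fy=9,interpolation=cv2.INTER_CUBIC))
p=proj("side",FOC);print("focus in crop",(p-[325,75]+.5)*9)
from station import arm
from scipy.spatial.transform import Rotation as Ro
s=arm.get_state();R=Ro.from_euler("xyz",s["ee_rot"]).as_matrix()
for th in(.2,.3,.4):
    for nm,(a_,z) in(("bf",(-.003,.0408)),("bb",(.003,.0408)),("tb",(.003,-.0192))):
        y=a_*np.cos(th)+z*np.sin(th); zz=-.019+z*np.cos(th)-a_*np.sin(th)
        print(th,nm,[((proj("side",s["eef_pos"]+R@np.array([x,y,zz]))-[325,75]+.5)*9).round(0) for x in(-.019,.019)],end=" ")
    print()
print("finger tip",[((proj("side",s["eef_pos"]+R@np.array([x,y,0]))-[325,75]+.5)*9).round(0) for x in(.019,.04) for y in (-.0095,.0095)])
E
```

```text
t: 18.53
eef_pos: [0.485, -0.2982, 0.2204]
ee_rot: [-3.132, -0.034, 1.753]
force: [-0.3, -0.2, -1.3]
lean station [ 0.009 -0.034  0.999] q [-0.227  0.209 -0.199 -0.03  -1.185 -1.15 ]
centre now [ 0.4883 -0.2979  0.229 ] err cam axes [-0.0023  0.0007 -0.0007] ang x 0.06 z 0.068
t 18.5333 tcp [ 0.485  -0.2982  0.2204] yaw 1.753 | shift [-0.0007  0.0019 -0.0014] turn 0.07 | F [-0.3 -0.2 -1.3] w 0.0379
focus in crop [524.45159521 351.58439639]
0.2 bf [array([518., 420.]), array([508., 483.])] 0.2 bb [array([498., 414.]), array([488., 478.])] 0.2 tb [array([561., 233.]), array([552., 294.])] 
0.3 bf [array([504., 416.]), array([494., 480.])] 0.3 bb [array([485., 409.]), array([474., 472.])] 0.3 tb [array([568., 234.]), array([559., 295.])] 
0.4 bf [array([491., 412.]), array([480., 475.])] 0.4 bb [array([472., 403.]), array([462., 466.])] 0.4 tb [array([574., 236.]), array([566., 297.])] 
finger tip [array([569., 421.]), array([500., 414.]), array([564., 457.]), array([495., 450.])]
```

View pics/p12.png

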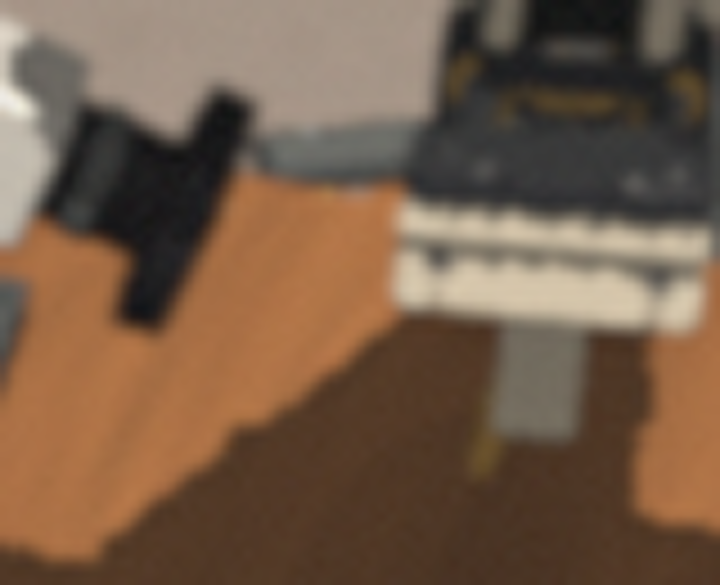

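The frame's lower corners sit at crop (492,482) and (470,472). A 0.30 rad tilt predicts (494,480) and (474,472), so the tilt is confirmed. The gap to the ring is clear. I'll trim, settle, and check the bystanders and the slide.

```bash
python3 -m handwheel '[[[0.03,-0.0005,0.002,-0.001,0],[0.03,-0.0005,0.002,-0.001,0],[0.03,-0.0005,0.002,-0.001,0],[0.03,-0.0005,0.002,-0.001,0],[0.03,-0.0005,0.002,-0.001,0],[0.03,-0.0005,0.002,-0.001,0],[0.03,-0.0005,0.002,-0.001,0],[0.03,-0.0005,0.002,-0.001,0]]]' | grep -E 't:|eef|force'
python3 - <<'E'
from h import *
from station import grab_frame,arm
fin(0);print(abs(arm.get_state()["qd"]).max())
b=grab_frame("side");a0=cv2.imread("pics/side0.png")
cv2.imwrite("pics/p13.png",np.hstack([cv2.resize(i[40:400,110:360],None,fx=1.5,fy=1.5) for i in(a0,b)]))
E
```

```text
t: 19.3
eef_pos: [0.487, -0.2984, 0.2214]
ee_rot: [-3.133, -0.034, 1.753]
force: [-0.8, 0.8, -1.1]
centre now [ 0.4903 -0.2981  0.23  ] err cam axes [-0.0001  0.0002 -0.0004] ang x 0.06 z 0.068
t 19.3 tcp [ 0.487  -0.2984  0.2214] yaw 1.7529 | shift [-0.0001 -0.     -0.0004] turn 0.06 | F [-0.8  0.8 -1.1] w 0.0376
0.0020059281445654054
```

View pics/p13.png

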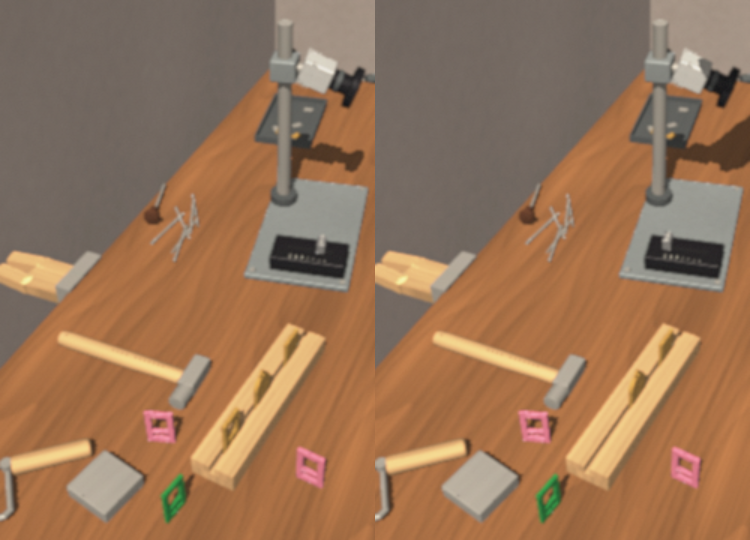

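Before (left) and after (right): the slide has moved to full, crop (320,243) to (667,240). The hammer, block, both plates and the camera look unmoved, and only the buckle has left the rest. I'm handing in.

```bash
python3 -c "
from station import arm
print(arm.job_done())"
```

```text
the job is handed in; nothing more can be done
None
```

I pushed the light slide to its end stop, took the buckle frame out of the rest, and handed in with it held still at the focus point, at about 19.4 s of the 58 s. `job_done()` reports no verdict, so the results below are my own measurements.

- **Light slide:** the push force rose to about 16 N at the stop. A picture afterwards put the cap 15.6 mm along the stand's x, where full should be about 15 mm.
- **Frame:** the hand can only point down, so I gripped the long edges at 38 mm, tilted the frame against the groove edge, then tightened the grip to 30 N. It is right way up, with the cross bar low.
- **Final pose:** the frame's middle is within 1 mm of my estimated focus point, which is itself good to a few mm. It is about 0.06–0.07 rad off square and upright; the limit is 0.17. That uses a tilt in the hand of 0.30 rad instead of 0.35. The views gave 0.25–0.34, and the last one fitted 0.30.
- **Bystanders and camera:** the hammer, block, both plates and camera look unmoved between the first and last pictures. I saw no contact with the camera.

**What went wrong:** turning the hand to look at the frame drove joint 6 to its limit of -3.03, which tipped the hand about 0.16 rad. I took most of that out by pushing against the outer reach limit, where joint 3 read 1.250–1.251 against its limit of 1.25. If the range check is strict, that could count against the run. About 0.035 rad of sideways lean is left, and it is included in the angles above.

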